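# Wedge a rocking board preheater until it stands firm

## Task

The board preheater on the mat (the low box with the heating plate on top) rocks because the rubber foot at its near left corner, as seen from the robot, has worn short. With the fingertips push the small wooden wedge lying in front of that corner, thin end first, under the worn foot until it just sits snug and takes up the gap, and no further, so that the preheater stays level; then press down firmly on top of the preheater at that corner to feel that it no longer rocks, and move clear. Do not pick anything up, do not shove the preheater from its place, and leave the other things on the bench alone.

Things in the scene. Friction and masses are not known exactly. Their poses are not given: they have to be found in the camera images.
- preheater: Board preheater, switched off and cold: dark box 150 mm deep (x), 190 mm wide (y), 57 mm high (45 mm case on 12 mm rubber feet), about 2.2 kg, flat top. Light grey panel on its -x face, towards the robot; +y is left seen from the robot. Origin on the bench under its middle. Round feet, 20 mm diameter, at x = +-55, y = +-80 mm; the one at (-55, +80) is worn short. Level while untouched.
- corner_foot (a point): Point at bench level right under the centre of the worn foot (preheater frame -55, +80, 0 mm), with the preheater's axes. The foot's underside hangs 3.5 to 7.5 mm (unknown) above the bench while the preheater stands on its other three feet; the case's underside is at 12 mm and its front face 20 mm towards the robot from this point.
- corner_top (a point): Point on the flat top right above the worn foot (preheater frame -55, +80, 57 mm), where to press. Unwedged, a press of 4 to 9 N here rocks the corner down by the gap, about the diagonal through the two neighbouring feet; let go, it falls back level. Wedged, it gives less than 1.5 mm.
- wedge: Plain wooden wedge lying flat, 100 mm long (x), 30 mm wide, 30 g. Origin: centre of underside. Thin end at +x, 1.5 mm; top rises at 8 degrees for 85 mm, then flat heel 13.4 mm high with an upright end face at x = -50. Starts thin end towards the worn foot, 20 to 65 mm short. Slides with 0.2 N; on meeting the foot the push rises in 3 mm to 4-7 N, staying so while it raises the corner.
- multimeter: Bystander: dark hand-held multimeter 90 mm wide and 180 mm high leaning back on its stand. Origin on the bench under it.
- flux_jar: Bystander: white round jar, 45 mm diameter, 26 mm high, at the right of the wedge. Origin at its underside.
- dropper: Bystander: small upright plastic dropper bottle, 32 mm diameter, 74 mm high. Origin at its underside.
- tweezers: Bystander: dark steel tweezers, 120 mm long along x, 9 mm high, lying at the left of the wedge. Origin at mid-length on the bench.
- brush: Bystander: flat brush with a wooden handle, 190 mm long along x, 20 mm high. Origin at mid-length on the bench.
- screwdriver: Bystander: screwdriver with a black handle, 170 mm long along x, 26 mm high. Origin at mid-length on the bench.
- controller: Bystander: white game controller, 160 mm wide, 56 mm high. Origin on the bench under its middle.
There are look-alikes about, which are no part of the job. Leave any pink or yellow look-alike of the wedge alone.

How it is judged:
On the way:
1. the preheater is pressed firmly (over 4 N) on top above the wedged corner and stays level, the wedge bearing the push (contact force between the fingers and preheater above 4 N and contact force between wedge and preheater above 1 N and angle between preheater's own z axis and vertical below 0.015 rad and x of the grasp point in the frame of preheater below 0 m and y of the grasp point in the frame of preheater above 0 m and z of the grasp point in the frame of preheater above 0.05 m), for 0.2 s.
At the end, for the whole second after the job is handed in: The wedge lies thin end in under the worn foot (foot centre within 18 mm of its centre line) and carries some of the preheater's weight (over 0.15 N), the preheater is level within 0.015 rad (0.9 degrees; the corner no more than about 1.5 mm too high), and all is at rest (contact force between wedge and preheater above 0.15 N and angle between preheater's own z axis and vertical below 0.015 rad and y of corner_foot in the frame of wedge between -0.018 and 0.018 m and x of corner_foot in the frame of wedge between -0.01 and 0.058 m and linear speed of each of preheater, wedge below 0.01 m/s); the robot touches nothing.
It fails at once if the wedge is lifted off the bench or tipped over (height (world z) of wedge above 0.01 m or angle between wedge's own z axis and vertical above 0.3 rad).
It fails at once if the preheater is lifted or tipped (height (world z) of preheater above 0.012 m or angle between preheater's own z axis and vertical above 0.16 rad).
It fails at once if the preheater is shoved more than 20 mm from its place (distance of preheater from where it was at the start of the episode above 0.02 m).
It fails at once if another thing on the bench is pushed more than 30 mm or knocked over (distance of any of multimeter, flux_jar, dropper, tweezers, brush, screwdriver, controller from where it was at the start of the episode above 0.03 m or angle between dropper's own z axis and vertical above 0.5 rad).
It also fails if it takes over 51 s, if anything falls off the work surface, if the arm or the gripper's body presses on something with over 40 N, if the wrist force passes 120 N, or if a joint passes its speed limit or range.

## Robot

A 6-joint arm with a two-finger parallel gripper is mounted at the origin on the work surface. World frame = base frame: x ahead of the robot, y to its left, z up, the work surface at z = 0. Lengths are in m, angles in rad, forces in N, time in s.
With the tool pointing down it reaches from about 0.375 to 0.9 m from the base axis. Payload 3.1 kg.
Tool frame: the origin (TCP) lies where the fingers leave the gripper's body, on its centre line; the fingertips stand 73 mm ahead of it and the grasp point (between the pads) lies 54 mm ahead of it; z points along the fingers, y is the line along which they close (so a half turn about z gives the same grasp; the last joint's range is limited). The gripper opens to 85 mm and grips with 20 to 120 N. Pads are 22 mm wide; open, the fingers measure 114 mm over their backs; the gripper's body (76 mm by 85 mm) begins 54 mm behind the grasp point. The pads swing forward as they close: fully open they stand 13 mm farther back than shut.
Start: joints at [-1.323, 0.527, 1.433, -0, 1.181, -0.178], TCP at [0.258, -0.569, 0.304] pointing down, gripper open.
Joint ranges: [-3.08, 3.08], [-0.75, 2.2], [0.22, 2.44], [-1.43, 4.57], [0, 2.65], [-2.85, 2.85]. Speed limits (rad/s): [2.79, 2.79, 3.14, 3.14, 3.14, 3.14].

## Interface

Orientations are given as a unit quaternion [x, y, z, w].
In Python, from station import manip gives the robot as it stands.
- The arm moves only by the tool step_arm, never from a script. Its argument "moves" is one flat list of numbers, 5 for each row, row after row: the opening, from 0 (shut) to 1 (fully open), then the shift along the world's x, y, z scaled (see below), then the turn about the world's z scaled (see below). In form: [fingers, x, y, z, yaw, fingers, x, y, z, yaw, ...]. A call has 1 to 12 rows; each row is the pose to reach, as a shift and turn from the pose commanded when the call began, turning the shorter way round; what a row does not reach only later rows make up. The controller multiplies each number of a shift by 200 mm and each number of a turn by pi rad. A row lasts 1/8 s, in which the tool goes at most 62.5 mm and 10.7 degrees, less where a joint would pass 70% of its speed; a pose out of reach is approached as far as the arm can. A call with a number of a shift or a turn outside -1 to 1 is refused whole. A call with a gripper value outside its range is refused whole. The fingers move at their own pace and stop on an object; "grip_force" is the grip in N (left out, the last holds). Time passes only in rows, so rows that repeat a pose let the fingers close. It gives the time, the measured TCP pose, the force, the opening and the grip force at its end, in the units of the state.
- manip.sense(): the state, without advancing time (a new reading comes with each control period).
- manip.snapshot(name): name is "side" or "top" or "wrist"; returns a dict with "color" (384x512x3 uint8, blue, green, red), "z_map" (384x512 float32, m along the optical axis (not along the pixel's ray), 0 where there is no reading), "fovy" (degrees; the focal length in pixels is half the picture's height over the tangent of half this angle, whatever the lens; pixels are square), "cx", "cy" (the principal point, pixels), "R" (3x3) and "t" (3): a world point X has camera coordinates R X + t; the wrist camera has in their place "mount" (4x4, takes a point from camera to tool coordinates, whose origin is the TCP and whose axes are the flange's). Camera axes: x right, y down, z forward; pixel columns grow to the right and rows downward; lengths in m; the calibration is good to about 2 mm. A picture is of the moment at which its call begins: read the wrist's pose just before it.
- manip.sign_off(): hands the job in; it is judged then, once.
The state is a dict: "t": time; "q": joint angles; "qd": joint speeds; "tau": joint torques, N m; "tcp_pos": TCP position; "tool_rot": TCP orientation; "force": force on the tool from outside, world axes, zero at the start; "ft_torque": the same for the moment, N m; "finger_gap": opening from 0.0 (shut) to 1.0 (fully open); "gripper_force": force on a finger pad.
Only numpy, scipy, OpenCV 4.12 (cv2) and the standard library are available. Lean on these libraries where they do the work, as an engineer would, in place of code of your own. Each camera call takes 0.05 s, during which the arm holds its last target. There are 200 camera calls.

## Working session

There is one attempt and no reset: what is moved stays moved. The work goes in short steps, Python scripts to look and compute and a tool call to move; the robot and the scene stay as the last step left them, time stands still between calls to the robot, and variables do not carry over. Pictures are saved under pics/ and viewed, at most 10 in all, crops included, and the job is handed in when it is done.

Besides the shell and the picture viewer there is one more tool, called as name(argument=value, ...) on one line, values as JSON. step_arm: Moves the arm, as the interface text tells. Its arguments: {"type":"object","properties":{"moves":{"type":"array","items":{"type":"number"}},"grip_force":{"type":"number"}},"required":["moves"]}

```bash
mkdir -p pics; cat > h.py <<'E'
import numpy as np, cv2
from station import manip
def snap(n):
    s=manip.sense(); d=manip.snapshot(n); 
    return d,s
def cloud(d):
    """world xyz per pixel from z_map (fixed cameras)"""
    h,w=d["z_map"].shape; f=h/2/np.tan(np.radians(d["fovy"])/2)
    u,v=np.meshgrid(np.arange(w),np.arange(h)); z=d["z_map"]
    P=np.stack([(u-d["cx"])/f*z,(v-d["cy"])/f*z,z],-1)
    return (P-np.array(d["t"]))@np.array(d["R"])   # R^T(P-t)
E
python3 - <<'E'
from h import *
for n in ("top","side"):
    d,s=snap(n); cv2.imwrite(f"pics/{n}0.png",cv2.resize(d["color"],(800,600)))
    np.savez(f"{n}0.npz",**d)
    print(n,d["fovy"],np.array(d["R"]).round(3).tolist(),d["t"],(d["z_map"]>0).mean())
print(s)
E
```

```text
top 45.57099959133497 [[0.017, -1.0, -0.019], [-0.998, -0.016, -0.063], [0.062, 0.02, -0.998]] [0.07299133 0.50243824 1.60848079] 0.9960428873697916
side 52.898655437175634 [[-0.888, -0.459, 0.01], [-0.272, 0.509, -0.817], [0.37, -0.728, -0.577]] [0.45793478 0.1654709  1.23713574] 0.9907684326171875
{'t': 0.05, 'q': array([-1.32351891e+00,  5.28463317e-01,  1.43390064e+00,  5.74550837e-07,
        1.18139891e+00, -1.78516038e-01]), 'qd': array([-0.00034767, -0.00396885, -0.00165971, -0.00012421,  0.00079837,
       -0.0020033 ]), 'tau': array([-5.14398707e-04, -4.43691266e+01, -1.78778923e+01, -2.55440109e-04,
        3.88199420e-03,  7.35404655e-06]), 'tcp_pos': array([ 0.25803079, -0.56863498,  0.30293573]), 'tool_rot': array([ 9.77422408e-01,  2.11291879e-01, -3.70338127e-05, -1.08447281e-03]), 'force': array([ 0.26357871,  0.38680955, -1.06582152]), 'ft_torque': array([ 0.04250159, -0.02753028, -0.06195316]), 'gripper_force': 0.0, 'finger_gap': 0.99644651030645}
```

View pics/top0.png

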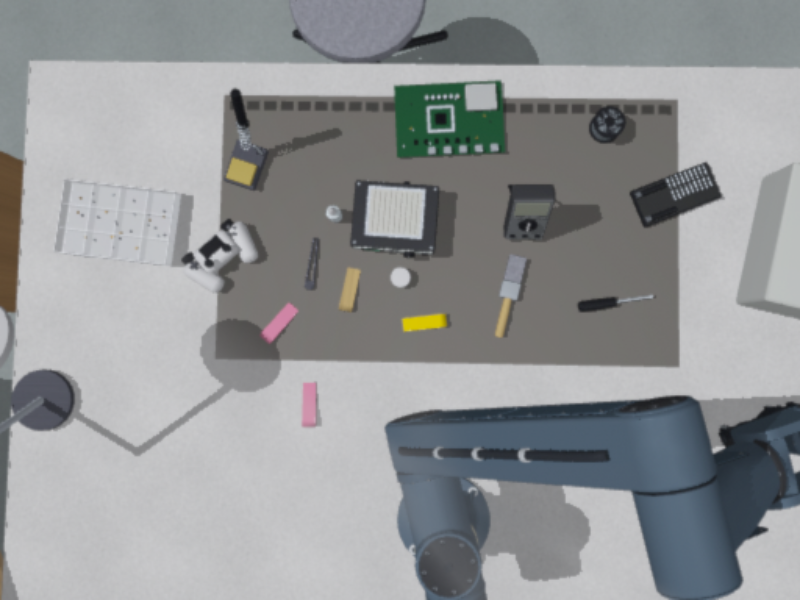

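View pics/side0.png

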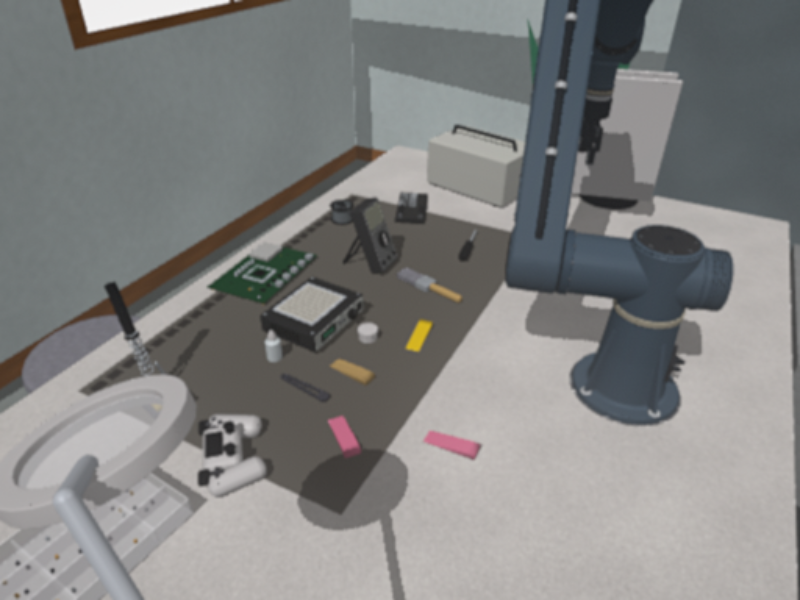

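The top view shows the preheater at (396,217), the wooden wedge at (349,289), the tweezers at (312,263), the jar at (400,277) and the dropper at (333,213). The pink and yellow pieces are the look-alikes. Next I measure coarsely from the top view.

```bash
python3 - <<'E'
from h import *
d=dict(np.load("top0.npz")); C=cloud(d); c=d["color"]; hsv=cv2.cvtColor(c,cv2.COLOR_BGR2HSV)
def roi(u0,u1,v0,v1):
    m=np.zeros(c.shape[:2],bool); k=.64; m[int(v0*k):int(v1*k),int(u0*k):int(u1*k)]=1; return m
def rect(n,m):
    P=C[m]; r=cv2.minAreaRect((P[:,:2]*1000).astype(np.float32)); print(n,m.sum(),np.round(r[0],1),np.round(r[1],1),round(r[2],1),"z",np.percentile(P[:,2],[5,50,95]).round(4))
z=C[...,2]
print("mat z",np.median(z[roi(440,480,330,355)]), "hsv wedge",hsv[185,223])
rect("pre top",roi(330,460,170,265)&(z>.045)&(z<.07))
rect("wedge",roi(330,370,255,320)&(hsv[...,1]>80))
rect("jar",roi(380,420,260,295)&(z>.018))
rect("tweezers",roi(295,330,230,295)&(c.max(-1)<60))
rect("dropper",roi(315,345,195,228)&(z>.03))
E
```

```text
mat z -0.00037189732211336126 hsv wedge [ 20  97 184]
pre top 2388 [673.7 145.5] [242.6 164.9] 86.3 z [0.0488 0.0555 0.0618]
wedge 227 [515.8 221.8] [29.9 98.9] 80.0 z [-0.0019  0.0072  0.0158]
jar 118 [543.8 104.8] [40.9 42.1] 57.5 z [0.019  0.025  0.0309]Traceback (most recent call last):
  File "<stdin>", line 12, in <module>
  File "<stdin>", line 6, in rect
    return _quantile_unchecked(
        a, q, axis, out, overwrite_input, method, keepdims, weights)
    return _ureduce(a,
                    func=_quantile_ureduce_func,
    ...<5 lines>...
                    overwrite_input=overwrite_input,
                    method=method)
    r = func(a, **kwargs)
    result = _quantile(arr,
                       quantiles=q,
    ...<2 lines>...
                       out=out,
                       weights=wgt)
    slices_having_nans = np.isnan(arr[-1, ...])
                                  ~~~^^^^^^^^^
IndexError: index -1 is out of bounds for axis 0 with size 0
```

step_arm(moves=[0,0.3,0.3,0.0,-0.05,0,0.5,0.6,0.0,-0.1,0,0.7,0.9,0.1,-0.15,0,0.9,1,0.2,-0.18])

```text
t: 0.6
tcp_pos: [0.4192, -0.3828, 0.3347]
tool_rot: [0.997, -0.072, -0.001, -0.002]
force: [1.3, -0.0, 0.5]
finger_gap: 0.147
gripper_force: 0.0
```

step_arm(moves=[0,0.05,0.3,0.05,0,0,0.1,0.6,0.1,0,0,0.1,0.9,0.1,0,0,0.1,1,0.1,0])

```text
t: 1.1
tcp_pos: [0.4382, -0.1819, 0.3553]
tool_rot: [0.998, -0.068, -0.001, -0.001]
force: [-0.2, -0.1, 0.9]
finger_gap: -0.001
gripper_force: 0.0
```

step_arm(moves=[0,0,0.3,0,0,0,0,0.6,0,0,0,0,0.9,0,0,0,0,1,0,0])

```text
t: 1.6
tcp_pos: [0.4387, 0.0168, 0.3554]
tool_rot: [0.998, -0.068, -0.0, -0.0]
force: [-0.4, -0.3, -0.8]
finger_gap: -0.001
gripper_force: 0.0
```

step_arm(moves=[0,0,0.3,0,0,0,0,0.6,0,0,0,0,0.75,0,0,0,0,0.75,0,0,0,0,0.75,0,0])

```text
t: 2.22
tcp_pos: [0.4394, 0.1638, 0.3553]
tool_rot: [0.998, -0.07, -0.0, 0.0]
force: [-0.5, -0.2, 0.0]
finger_gap: 0.001
gripper_force: 0.0
```

```bash
python3 - <<'E'
from h import *
d,s=snap("wrist"); cv2.imwrite("pics/wrist1.png",cv2.resize(d["color"],(800,600)))
np.savez("wrist1.npz",pos=s["tcp_pos"],rot=s["tool_rot"],**d)
print(s["t"],s["tcp_pos"],s["tool_rot"],s["force"],np.array(d["mount"]).round(3).tolist(),d["fovy"],d["cx"],d["cy"])
E
```

```text
2.225 [0.43942423 0.16376229 0.35526868] [ 9.97548288e-01 -6.99800473e-02 -1.71742165e-04  4.20079122e-04] [-0.54073033 -0.15788458  0.01750321] [[0.0, -0.949, -0.316, 0.08], [1.0, 0.0, -0.0, -0.0], [0.0, -0.316, 0.949, -0.069], [0.0, 0.0, 0.0, 1.0]] 60.74934646517607 253.91962860876936 192.21167608055453
```

View pics/wrist1.png

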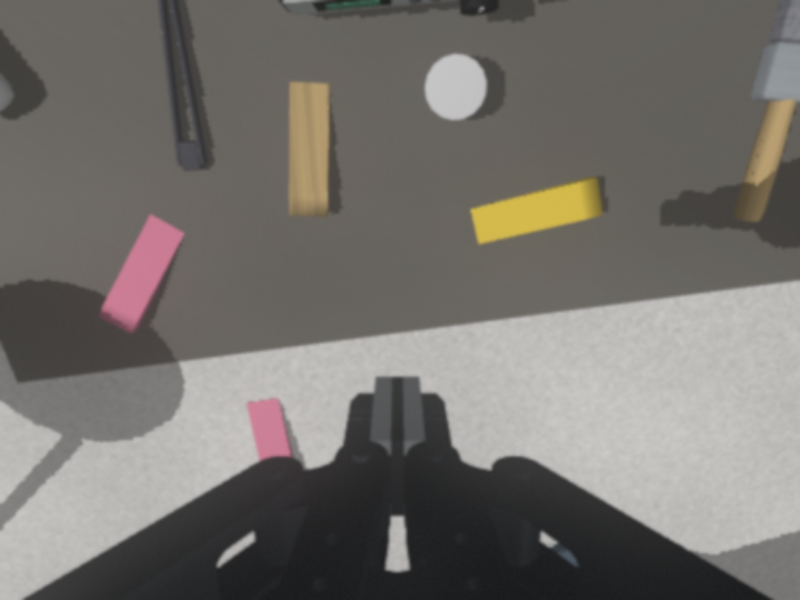

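The wedge is at (290–330, 82–215), with the preheater cut off at the top edge. I'll move forward for a full view.

step_arm(moves=[0,0.3,0.1,0.1,0,0,0.6,0.1,0.2,0,0,0.75,0.1,0.25,0,0,0.75,0.1,0.25,0,0,0.75,0.1,0.25,0])

```text
t: 2.9
tcp_pos: [0.5884, 0.1832, 0.4047]
tool_rot: [0.997, -0.071, -0.001, 0.0]
force: [-0.0, -0.8, -0.1]
finger_gap: 0.001
gripper_force: 0.0
```

```bash
python3 - <<'E'
from h import *
d,s=snap("wrist"); cv2.imwrite("pics/wrist2.png",cv2.resize(d["color"],(800,600)))
np.savez("wrist2.npz",pos=s["tcp_pos"],rot=s["tool_rot"],**d)
print(s["t"],s["tcp_pos"],s["tool_rot"],s["force"])
E
```

```text
2.9 [0.58843729 0.18321439 0.4046628 ] [ 9.97496787e-01 -7.06982782e-02 -1.35010573e-03  3.01834808e-04] [-0.02483415 -0.82955415 -0.11791409]
```

View pics/wrist2.png

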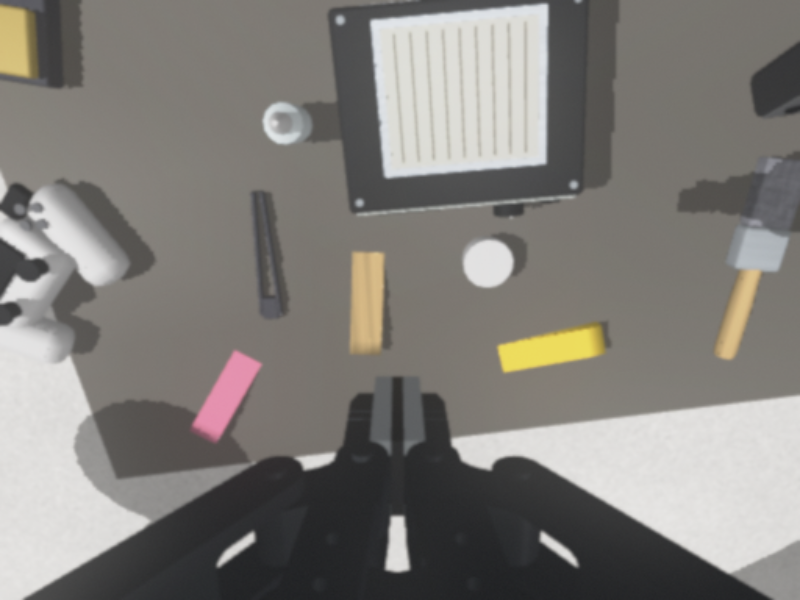

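The view shows the preheater's top corners at about (331,12), (352,213) and (583,192). The wedge spans (351–385, 252–353), the tweezers are at (265,255) and the jar at (488,262). Now I measure these on planes at the right heights.

```bash
cat >> h.py <<'E'
from scipy.spatial.transform import Rotation as Rot
def wray(d,pos,rot,uv,z):
    """wrist pixels (512x384) -> world points on plane height z"""
    f=192/np.tan(np.radians(d["fovy"])/2); uv=np.atleast_2d(uv).astype(float)
    D=np.c_[(uv[:,0]-d["cx"])/f,(uv[:,1]-d["cy"])/f,np.ones(len(uv))]
    M=np.array(d["mount"]); R=Rot.from_quat(rot).as_matrix()
    o=R@M[:3,3]+pos; W=D@(R@M[:3,:3]).T
    return o+W*((z-o[2])/W[:,2])[:,None]
def big(m):
    cs,_=cv2.findContours(m.astype(np.uint8),cv2.RETR_EXTERNAL,cv2.CHAIN_APPROX_NONE); return max(cs,key=cv2.contourArea)
def woodmask(c):
    h=cv2.cvtColor(c,cv2.COLOR_BGR2HSV); return (abs(h[...,0].astype(int)-19)<7)&(h[...,1]>70)&(h[...,1]<170)&(h[...,2]>90)
E
python3 - <<'E'
from h import *
d=dict(np.load("wrist2.npz")); p,r=d["pos"],d["rot"]; c=d["color"]
W=lambda uv,z: wray(d,p,r,uv,z)[:,:2]*1000
m=woodmask(c); m[:, :200]=0; m[:,270:]=0; m[:150]=0; m[240:]=0
b=cv2.boxPoints(cv2.minAreaRect(big(m))); b=b[np.argsort(b[:,1])]; print("wedge px",(b/.64).round(0).tolist())
T=W(b[:2],.0015); H=W(b[2:],.0134); print("thin",T.round(1).tolist(),"heel",H.round(1).tolist()); 
a=T.mean(0)-H.mean(0); print("len",np.linalg.norm(a),"w",np.linalg.norm(T[0]-T[1]),np.linalg.norm(H[0]-H[1]),"yaw",np.degrees(np.arctan2(a[1],a[0])),"mid",(T.mean(0)+H.mean(0))/2)
g=c.max(-1).astype(int); print("mat/case V",g[150,150],g[70,225],g[100,220])
k=g<50; k[:,:200]=0;k[:,385:]=0;k[140:]=0
# left edge: first dark px per row ; front edge: last dark per column; right edge
L=[(next(u for u in range(200,260) if k[v,u:u+5].all())-.5,v) for v in range(15,125,4)]
Rr=[(next(u for u in range(384,340,-1) if k[v,u-4:u+1].all())+.5,v) for v in range(15,115,4)]
F=[(u,next(v for v in range(139,90,-1) if k[v-4:v+1,u].all())+.5) for u in range(232,310,4)]
print("L",L[0],L[-1],"R",Rr[0],Rr[-1],"F",F[0],F[-1])
def line(P): 
    vx,vy,x,y=cv2.fitLine(P.astype(np.float32),cv2.DIST_HUBER,0,.01,.01).ravel(); return np.array([vx,vy]),np.array([x,y])
for n,P in (("L",L),("R",Rr),("F",F)):
    v,o=line(W(P,.057)); print(n,v.round(4),o.round(1),"ang",np.degrees(np.arctan2(v[1],v[0])).round(2))
X=lambda A,B: A[1]+A[0]*np.linalg.solve(np.c_[A[0],-B[0]],B[1]-A[1])[0]
l,rr,f=[line(W(P,.057)) for P in (L,Rr,F)]
print("corner FL",X(l,f),"FR",X(rr,f),"width",np.linalg.norm(X(l,f)-X(rr,f)))
print("screws front",W(np.array([[359,203],[574,185]])*.64,.057), "jar",W([[488*.64,262*.64]],.026),"tweez near end",W([[270*.64,315*.64]],.009),"far",W([[260*.64,192*.64]],.009))
E
```

```text
wedge px [[352.0, 251.0], [384.0, 252.0], [349.0, 353.0], [381.0, 354.0]]
thin [[565.2, 229.2], [560.2, 199.3]] heel [[467.6, 247.6], [462.2, 216.4]]
len 99.40461922854747 w 30.33226546098678 31.608844093805352 yaw -10.270795511534203 mid [513.79098788 223.12208624]
mat/case V 127 78 88Traceback (most recent call last):
  File "<stdin>", line 11, in <module>
StopIteration
```

```bash
python3 - <<'E'
from h import *
d=dict(np.load("wrist2.npz")); p,r=d["pos"],d["rot"]; c=d["color"]
W=lambda uv,z: wray(d,p,r,uv,z)[:,:2]*1000
g=cv2.cvtColor(c,cv2.COLOR_BGR2GRAY).astype(int)
print("row80",g[80,205:235].tolist()); print("row60 right",g[60,365:385].tolist()); print("col 260",g[118:142,260].tolist())
# strongest gradients: mat->case on the left, panel bright line at the front
L=[(208+np.argmin(np.diff(g[v,208:232]))+.5,v) for v in [*range(16,50,4),*range(84,124,4)]]
R=[(362+np.argmax(np.diff(g[v,362:385]))+.5,v) for v in range(16,112,4)]
F=[(u,118+np.argmax(np.diff(g[118:140,u]))+.5) for u in range(236,366,6) if not 310<u<338]
def line(P):
    vx,vy,x,y=cv2.fitLine(P.astype(np.float32),cv2.DIST_HUBER,0,.01,.01).ravel(); return np.array([vx,vy]),np.array([x,y])
for n,P in (("L",L),("R",R),("F",F)):
    Q=W(P,.057); v,o=line(Q); print(n,P[0],P[-1],"ang",np.degrees(np.arctan2(v[1],v[0])).round(2),"rms",np.std((Q-o)@[-v[1],v[0]]).round(2))
X=lambda A,B: A[1]+A[0]*np.linalg.solve(np.c_[A[0],-B[0]],B[1]-A[1])[0]
l,rr,f=[line(W(P,.057)) for P in (L,R,F)]
a,b=X(l,f),X(rr,f); print("FL",a,"FR",b,"w",np.linalg.norm(a-b))
print("screws",W(np.array([[359,203],[574,185],[340,20]])*.64,.057).round(1).tolist(),"jar",W([[488*.64,262*.64]],.026),"tw",W(np.array([[270,315],[260,192]])*.64,.009).tolist())
E
```

```text
row80 [86, 86, 86, 86, 85, 86, 87, 86, 87, 87, 87, 86, 80, 74, 74, 77, 77, 78, 76, 78, 77, 78, 78, 77, 78, 78, 78, 78, 79, 79]
row60 right [75, 75, 75, 74, 73, 74, 73, 72, 69, 71, 78, 84, 84, 84, 84, 84, 83, 83, 83, 83]
col 260 [77, 78, 77, 77, 76, 77, 75, 76, 76, 76, 76, 76, 76, 75, 81, 111, 142, 140, 121, 121, 123, 123, 123, 122]
L (np.float64(210.5), 16) (np.float64(222.5), 120) ang -3.31 rms 0.43
R (np.float64(376.5), 16) (np.float64(372.5), 108) ang -3.27 rms 0.47
F (236, np.float64(135.5)) (362, np.float64(124.5)) ang 86.64 rms 0.44
FL [609.2406  219.03839] FR [598.23895  31.48103] w 187.87975
screws [[615.7, 210.1], [605.6, 37.9], [747.5, 202.2]] jar [[543.55139485 106.65423245]] tw [[515.9057459538518, 317.2999337912459], [631.8120019981845, 300.5227011702471]]
```

The foot is at about (628, 204) mm and the preheater yaw is −3.3° (measured width 188 mm against 190). The wedge yaw is −10.3°, its heel centre is at (465, 232) and its axis points to within about 2 mm of the foot. I'll go behind the heel with shut fingers.

step_arm(moves=[0,-0.18,0.06,-0.25,-0.012,0,-0.37,0.13,-0.5,-0.012,0,-0.56,0.2,-0.75,-0.012,0,-0.75,0.265,-1,-0.012,0,-0.75,0.265,-1,-0.012,0,-0.75,0.265,-1,-0.012,0,-0.75,0.265,-1,-0.012])

```text
t: 3.82
tcp_pos: [0.4412, 0.2376, 0.2071]
tool_rot: [0.996, -0.089, 0.002, -0.001]
force: [0.6, -0.1, 0.6]
finger_gap: -0.003
gripper_force: 0.0
```

```bash
python3 - <<'E'
from h import *
d,s=snap("wrist"); p,r=s["tcp_pos"],s["tool_rot"]; c=d["color"]
cv2.imwrite("pics/wrist3.png",cv2.resize(c,(800,600)))
print(s["t"],p,r,s["force"],"yaw",np.degrees(2*np.arctan2(r[1],r[0])))
W=lambda uv,z: wray(d,p,r,uv,z)[:,:2]*1000
m=woodmask(c); m=big(m); b=cv2.boxPoints(cv2.minAreaRect(m)); b=b[np.argsort(b[:,1])]; print((b/.64).round(0).tolist())
T=W(b[:2],.0015); H=W(b[2:],.0134); a=T.mean(0)-H.mean(0)
print(T.round(1).tolist(),H.round(1).tolist(),np.linalg.norm(a),"yaw",np.degrees(np.arctan2(a[1],a[0])),"thin",T.mean(0),"heel",H.mean(0))
E
```

```text
3.825 [0.44123109 0.23761659 0.20707355] [ 9.96039162e-01 -8.88842427e-02  2.22698189e-03 -7.87173510e-04] [ 0.5547929  -0.10846767  0.5929492 ] yaw -10.1988718187054
[[370.0, 38.0], [431.0, 38.0], [370.0, 244.0], [431.0, 244.0]]
[[565.1, 229.0], [559.8, 199.9]] [[467.9, 247.4], [462.3, 216.1]] 98.91182512273117 yaw -10.080095769904771 thin [562.46112998 214.4447892 ] heel [465.07610364 231.75680218]
```

View pics/wrist3.png

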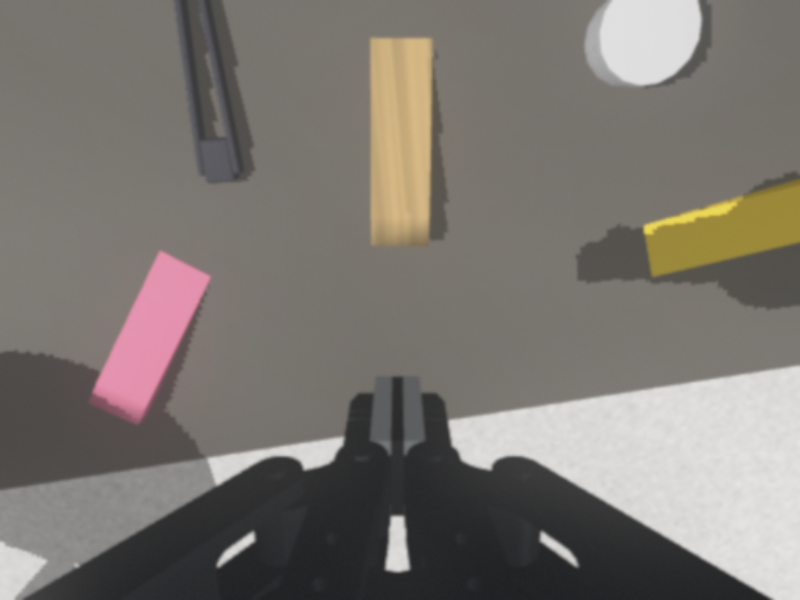

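The wedge is straight ahead of the fingers at (370–431, 38–244), and both measurements agree. Descending.

step_arm(moves=[0,-0.02,-0.005,-0.25,0,0,-0.02,-0.005,-0.5,0,0,-0.02,-0.005,-0.64,0,0,-0.02,-0.005,-0.64,0,0,-0.02,-0.005,-0.64,0])

```text
t: 4.5
tcp_pos: [0.4365, 0.2367, 0.0787]
tool_rot: [0.996, -0.089, 0.001, -0.001]
force: [-1.1, -0.1, 0.8]
finger_gap: -0.001
gripper_force: 0.0
```

step_arm(moves=[0,0.05,-0.009,0,0,0,0.1,-0.018,0,0,0,0.15,-0.027,0,0,0,0.2,-0.036,0,0,0,0.25,-0.045,0,0,0,0.3,-0.054,0,0,0,0.34,-0.061,0,0,0,0.37,-0.067,0,0,0,0.39,-0.07,0,0,0,0.39,-0.07,0,0])

```text
t: 5.75
tcp_pos: [0.5134, 0.2225, 0.0775]
tool_rot: [0.996, -0.089, 0.0, -0.0]
force: [0.2, -0.8, 0.3]
finger_gap: 0.0
gripper_force: 0.0
```

```bash
cat > look.py <<'E'
from h import *
import sys
d,s=snap("wrist"); p,r=s["tcp_pos"],s["tool_rot"]; c=d["color"]
cv2.imwrite(f"pics/{sys.argv[1]}.png",cv2.resize(c,(800,600)))
np.savez(f"{sys.argv[1]}.npz",pos=p,rot=r,**d)
print(s["t"],p,s["force"],"yaw",np.degrees(2*np.arctan2(r[1],r[0])))
E
python3 look.py wrist4
```

```text
5.75 [0.51340411 0.22253153 0.07754648] [ 0.2065783  -0.82501752  0.26702409] yaw -10.167954608253652
```

View pics/wrist4.png

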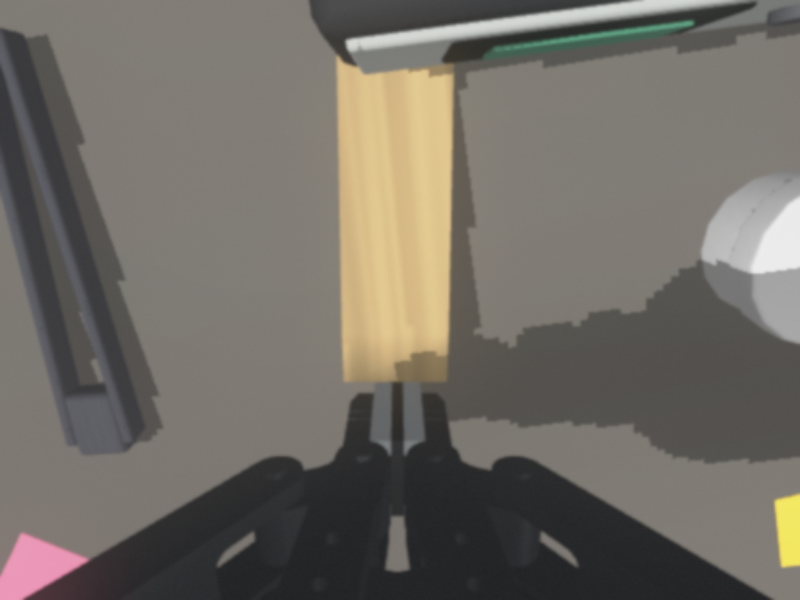

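The wedge is straight, spanning (338–452, 60–380), with its thin end under the case and its heel at the fingers. From here I go in small steps and watch the force.

step_arm(moves=[0,0.015,-0.003,0,0,0,0.03,-0.005,0,0,0,0.03,-0.005,0,0])

```text
t: 6.18
tcp_pos: [0.5196, 0.2216, 0.0776]
tool_rot: [0.996, -0.089, 0.0, -0.0]
force: [-0.5, -0.1, 0.2]
finger_gap: -0.0
gripper_force: 0.0
```

step_arm(moves=[0,0.015,-0.003,0,0,0,0.015,-0.003,0,0,0,0.015,-0.003,0,0])

```text
t: 6.55
tcp_pos: [0.5222, 0.2209, 0.0775]
tool_rot: [0.996, -0.089, -0.0, 0.0]
force: [0.1, 0.1, 1.2]
finger_gap: 0.002
gripper_force: 0.0
```

step_arm(moves=[0,0.015,-0.003,0,0,0,0.015,-0.003,0,0,0,0.015,-0.003,0,0])

```text
t: 6.92
tcp_pos: [0.5252, 0.2203, 0.0775]
tool_rot: [0.996, -0.089, 0.0, -0.0]
force: [-0.2, 0.7, -0.0]
finger_gap: 0.001
gripper_force: 0.0
```

step_arm(moves=[0,0.015,-0.003,0,0,0,0.015,-0.003,0,0,0,0.015,-0.003,0,0])

```text
t: 7.3
tcp_pos: [0.5282, 0.2197, 0.0776]
tool_rot: [0.996, -0.089, 0.0, -0.0]
force: [0.2, -0.5, -0.2]
finger_gap: -0.001
gripper_force: 0.0
```

step_arm(moves=[0,0.015,-0.003,0,0,0,0.015,-0.003,0,0,0,0.015,-0.003,0,0])

```text
t: 7.68
tcp_pos: [0.5312, 0.2191, 0.0775]
tool_rot: [0.996, -0.089, 0.0, -0.0]
force: [0.2, -0.2, -0.8]
finger_gap: 0.002
gripper_force: 0.0
```

step_arm(moves=[0,0.015,-0.003,0,0,0,0.015,-0.003,0,0,0,0.015,-0.003,0,0])

```text
t: 8.05
tcp_pos: [0.5342, 0.2185, 0.0775]
tool_rot: [0.996, -0.089, 0.0, -0.0]
force: [1.0, -0.2, 1.1]
finger_gap: 0.004
gripper_force: 0.0
```

step_arm(moves=[0,0.015,-0.003,0,0,0,0.015,-0.003,0,0,0,0.015,-0.003,0,0])

```text
t: 8.43
tcp_pos: [0.5372, 0.2179, 0.0776]
tool_rot: [0.996, -0.089, 0.0, -0.0]
force: [-0.1, -0.5, -0.5]
finger_gap: 0.003
gripper_force: 0.0
```

step_arm(moves=[0,0.015,-0.003,0,0,0,0.015,-0.003,0,0,0,0.015,-0.003,0,0])

```text
t: 8.8
tcp_pos: [0.5402, 0.2173, 0.0775]
tool_rot: [0.996, -0.089, 0.0, -0.0]
force: [0.3, 0.9, -1.0]
finger_gap: 0.005
gripper_force: 0.0
```

step_arm(moves=[0,0.015,-0.003,0,0,0,0.015,-0.003,0,0,0,0.015,-0.003,0,0])

```text
t: 9.18
tcp_pos: [0.5432, 0.2167, 0.0775]
tool_rot: [0.996, -0.089, 0.0, -0.0]
force: [0.6, 0.6, -0.9]
finger_gap: -0.001
gripper_force: 0.0
```

step_arm(moves=[0,0.01,-0.002,0,0,0,0.01,-0.002,0,0,0,0.01,-0.002,0,0])

```text
t: 9.55
tcp_pos: [0.5452, 0.2163, 0.0776]
tool_rot: [0.996, -0.089, 0.0, -0.0]
force: [-0.3, 0.8, 0.6]
finger_gap: -0.001
gripper_force: 0.0
```

step_arm(moves=[0,0.01,-0.002,0,0,0,0.01,-0.002,0,0,0,0.01,-0.002,0,0])

```text
t: 9.93
tcp_pos: [0.5472, 0.2159, 0.0776]
tool_rot: [0.996, -0.089, 0.0, -0.0]
force: [0.2, -0.3, -0.4]
finger_gap: 0.0
gripper_force: 0.0
```

step_arm(moves=[0,0.01,-0.002,0,0,0,0.01,-0.002,0,0,0,0.01,-0.002,0,0])

```text
t: 10.3
tcp_pos: [0.5488, 0.2155, 0.0775]
tool_rot: [0.996, -0.089, -0.0, 0.0]
force: [-1.1, -0.1, -0.2]
finger_gap: -0.005
gripper_force: 0.7
```

```bash
python3 look.py wrist5
```

```text
10.3 [0.54879141 0.2155017  0.07745454] [-1.08941187 -0.08663934 -0.22463789] yaw -10.159853030217718
```

View pics/wrist5.png

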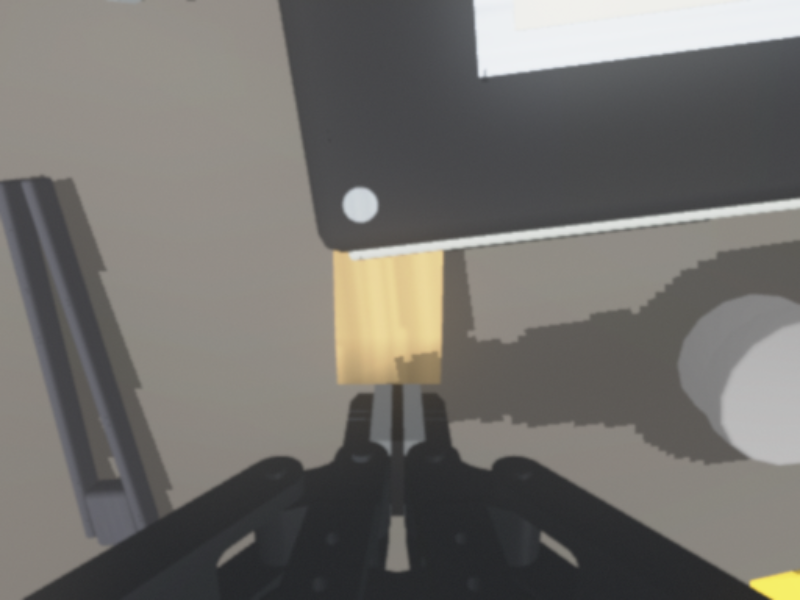

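The wedge is still straight, with its heel at (338–442, 382), and resistance is just starting. Now 1 mm steps.

step_arm(moves=[0,0.005,-0.001,0,0,0,0.005,-0.001,0,0,0,0.005,-0.001,0,0])

```text
t: 10.72
tcp_pos: [0.5494, 0.2154, 0.0774]
tool_rot: [0.996, -0.089, -0.001, 0.0]
force: [-3.2, 1.0, 1.6]
finger_gap: 0.0
gripper_force: 1.8
```

step_arm(moves=[0,0.005,-0.001,0,0,0,0.005,-0.001,0,0,0,0.005,-0.001,0,0])

```text
t: 11.1
tcp_pos: [0.55, 0.2152, 0.0774]
tool_rot: [0.996, -0.089, -0.001, 0.0]
force: [-4.5, 0.3, 2.9]
finger_gap: -0.007
gripper_force: 2.6
```

step_arm(moves=[0,0.005,-0.001,0,0,0,0.005,-0.001,0,0,0,0.005,-0.001,0,0])

```text
t: 11.48
tcp_pos: [0.5504, 0.215, 0.0773]
tool_rot: [0.996, -0.089, -0.002, 0.0]
force: [-6.1, 0.7, 4.6]
finger_gap: 0.003
gripper_force: 3.1
```

step_arm(moves=[0,0.005,-0.001,0,0,0,0.005,-0.001,0,0,0,0.005,-0.001,0,0])

```text
t: 11.85
tcp_pos: [0.5508, 0.2149, 0.0773]
tool_rot: [0.996, -0.089, -0.003, 0.0]
force: [-7.0, 1.8, 4.0]
finger_gap: 0.001
gripper_force: 3.6
```

It's snug: 7 N after about 3.5 mm of resistance, so I stop. I back off along the axis, then go up and over the corner.

step_arm(moves=[0,-0.05,0.01,0,0,0,-0.1,0.02,0,0,0,-0.1,0.02,0.2,0,0,-0.1,0.02,0.5,0,0,0.1,-0.02,0.5,0,0,0.38,-0.05,0.5,0,0,0.38,-0.05,0.38,0,0,0.38,-0.05,0.32,0,0,0.38,-0.05,0.32,0])

```text
t: 12.98
tcp_pos: [0.6276, 0.2048, 0.1401]
tool_rot: [0.996, -0.088, -0.002, 0.0]
force: [-0.2, 1.0, 0.1]
finger_gap: -0.004
gripper_force: 0.0
```

step_arm(moves=[0,0,0,-0.02,0,0,0,0,-0.04,0,0,0,0,-0.04,0])

```text
t: 13.35
tcp_pos: [0.629, 0.2048, 0.1336]
tool_rot: [0.996, -0.088, -0.0, -0.0]
force: [0.2, 0.2, 0.5]
finger_gap: -0.0
gripper_force: 0.0
```

step_arm(moves=[0,0,0,-0.01,0,0,0,0,-0.015,0,0,0,0,-0.015,0])

```text
t: 13.72
tcp_pos: [0.6291, 0.2047, 0.1305]
tool_rot: [0.996, -0.089, -0.0, 0.0]
force: [-0.7, -0.6, -0.3]
finger_gap: 0.001
gripper_force: 0.0
```

step_arm(moves=[0,0,0,-0.005,0,0,0,0,-0.005,0,0,0,0,-0.005,0])

```text
t: 14.1
tcp_pos: [0.6293, 0.2047, 0.1297]
tool_rot: [0.996, -0.089, 0.0, -0.0]
force: [-0.7, -0.3, 1.8]
finger_gap: 0.001
gripper_force: 0.8
```

step_arm(moves=[0,0,0,-0.005,0,0,0,0,-0.005,0,0,0,0,-0.005,0])

```text
t: 14.48
tcp_pos: [0.6293, 0.2048, 0.1297]
tool_rot: [0.996, -0.089, 0.0, -0.0]
force: [-1.7, -1.1, 6.6]
finger_gap: 0.001
gripper_force: 3.2
```

step_arm(moves=[0,0,0,-0.005,0,0,0,0,-0.005,0,0,0,0,-0.005,0,0,0,0,-0.005,0,0,0,0,-0.005,0])

```text
t: 15.1
tcp_pos: [0.6293, 0.2048, 0.1296]
tool_rot: [0.996, -0.088, 0.0, -0.0]
force: [-2.5, 0.1, 11.3]
finger_gap: -0.0
gripper_force: 5.5
```

```bash
python3 look.py press
```

```text
15.1 [0.62926746 0.20478425 0.12964232] [-2.49108338  0.0667515  11.26669529] yaw -10.15242169029582
```

The corner held 11 N with about 0.1 mm of give. I'll lift straight up, move clear and check.

step_arm(moves=[0,0,0,0.05,0,0,0,0,0.2,0,0,0,0,0.5,0,0,-0.2,0,0.8,0,0,-0.4,0,1,0,0,-0.4,0,1,0,0,-0.4,0,1,0,0,-0.4,0,1,0])

```text
t: 16.15
tcp_pos: [0.5496, 0.2045, 0.3259]
tool_rot: [0.996, -0.089, -0.001, 0.0]
force: [-0.6, -1.0, -0.2]
finger_gap: -0.0
gripper_force: 0.0
```

```bash
python3 look.py end; python3 - <<'E'
from h import *
d=dict(np.load("end.npz")); c=d["color"]
m=woodmask(c); b=cv2.boxPoints(cv2.minAreaRect(big(m))); b=b[np.argsort(b[:,1])]
H=wray(d,d["pos"],d["rot"],b[2:],.0134)[:,:2]*1000
n=np.diff(H,axis=0)[0]; n*=np.sign(n[1]); print("heel",H.round(1).tolist(),"w",np.linalg.norm(n),"yaw",np.degrees(np.arctan2(-n[0],n[1])))
o=H.mean(0); y=n/np.linalg.norm(n); x=np.array([y[1],-y[0]]); f=np.array([628.3,204])-o
print("foot in wedge frame",f@x-50,f@y)
E
```

```text
16.15 [0.54958262 0.20451753 0.32585308] [-0.59508561 -0.98368685 -0.19893288] yaw -10.18489653789116
heel [[431.7, -4.6], [420.0, 100.7]] w 105.98807211229777 yaw 6.332648027816468
foot in wedge frame 168.37644695758433 132.65383253640104
```

View pics/end.png

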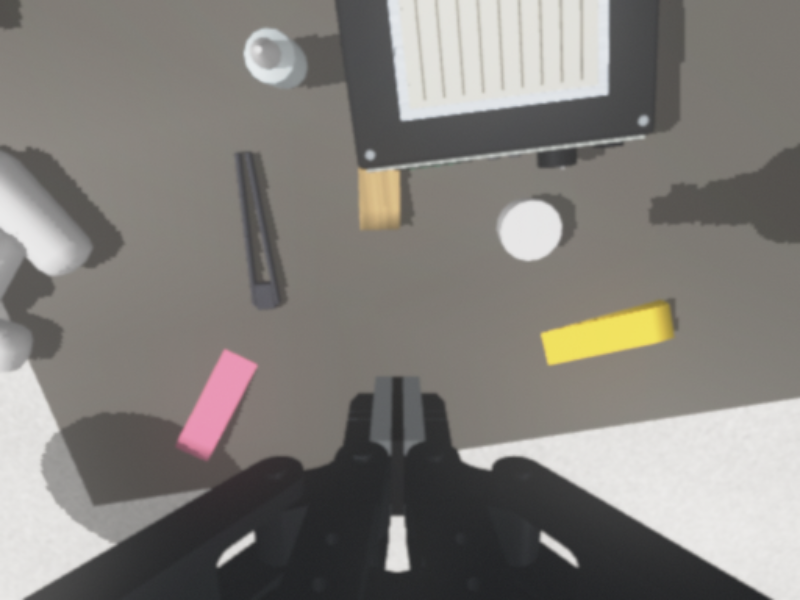

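The view shows the wedge in place at (358–401, 168–229), everything else undisturbed and the arm clear. The last mask caught the yellow block, so I recompute in the right area and hand in if it's within bounds.

```bash
python3 - <<'E'
from h import *
d=dict(np.load("end.npz")); W=lambda uv,z: wray(d,d["pos"],d["rot"],np.array(uv)*.64,z)[:,:2]*1000
H=W([[360,229],[400,228]],.0134); y=H[0]-H[1]; w=np.linalg.norm(y); y/=w; x=np.array([y[1],-y[0]])
f=np.array([628.3,204])-H.mean(0); fx,fy=f@x-50,f@y
print("heel",H.mean(0),"w",w,"foot in wedge",fx,fy,"screws",W([[370,155],[643,120]],.057).round(1).tolist())
if 25<w<35 and -5<fx<55 and abs(fy)<12: print(manip.sign_off())
E
```

```text
heel [560.87132244 215.22714672] w 30.045467090727577 foot in wedge 18.351582690227147 -0.858210032344917 screws [[616.0, 209.9], [606.5, 38.5]]
the job is handed in; nothing more can be done
None
```

The wedge is snug under the worn foot (foot centre about 1 mm off its centre line), the corner held an 11 N press with about 0.1 mm of give, the preheater moved no more than about 1 mm, and the job is handed in with the arm clear.

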